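# Bring the silver caster out of the push-to-open showcase

## Robot

A 6-joint arm with a two-finger parallel gripper is mounted at the origin on the work surface. World frame = base frame: x ahead of the robot, y to its left, z up, the work surface at z = 0. Lengths are in m, angles in degrees, forces in N, time in s.
With the tool pointing down it reaches from about 0.35 to 0.725 m from the base axis. Payload 6 kg.
Tool frame: the origin (TCP) lies at the very end of the fingers, on their centre line; the grasp point (between the pads) lies manip.tcp_to_grasp behind it (manip.tcp_to_grasp is the distance from the TCP to the grasp point, in m); z points along the fingers, y is the line along which they close (so a half turn about z gives the same grasp; the last joint's range is limited). The gripper opens to 85 mm and grips with 20 to 120 N. Pads are 22 mm wide; open, the fingers measure 114 mm over their backs; the gripper's body (76 mm by 85 mm) begins 54 mm behind the grasp point. The pads swing forward as they close: fully open they stand 13 mm farther back than shut.
Start: joints at [-56.224, 2.303, 4.859, 0, -92.561, -19.12], TCP at [0.152, -0.58, 0.231] pointing down, gripper open.
Joint ranges: [-146.85, 146.85], [-73.84, 115.35], [-62.03, 85.46], [-188.31, 113.3], [-161.28, -10.13], [-171.36, 171.36]. Speed limits (degrees/s): [147.25, 147.25, 172.46, 180, 180, 180].

## Interface

Orientations are given as a 3x3 rotation matrix whose columns are the frame's x, y, z axes.
In Python, from cell import manip gives the robot as it stands.
- The arm moves only by the shell command python3 -m inch 'ROWS' [FORCE]. ROWS is JSON, one flat list of numbers, 7 for each row, row after row: the shift along the tool's x, y, z as a fraction of full scale, then the turn, a rotation vector about the tool's x, y, z as a fraction of full scale, then the opening, from 0 (shut) to 1 (fully open). A call has 1 to 10 rows; each row is the pose to reach, as a shift and turn from the pose commanded when the call began, along the tool's axes at that moment, turning the shorter way round; what a row does not reach only later rows make up. Full scale, the value 1, is 500 mm for a shift and pi rad for a turn. A row lasts 1/8 s, in which the tool goes at most 62.5 mm and 10.7 degrees, less where a joint would pass 70% of its speed; a pose out of reach is approached as far as the arm can. A call with a number of a shift or a turn outside -1 to 1 is refused whole. A call with a gripper value outside its range is refused whole. The fingers move at their own pace and stop on an object; FORCE is the grip in N (left out, the last holds). Time passes only in rows, so rows that repeat a pose let the fingers close. It gives the time, the measured TCP pose, the force, the opening and the grip force at its end, in the units of the state.
- manip.sense(): the state, without advancing time (a new reading comes with each control period).
- manip.read_camera(name): name is "side" or "top" or "wrist"; returns the picture (400x640x3 uint8, red, green, blue); there is no depth.
- manip.camera_model(name): a dict with "intrinsics" (3x3 intrinsics, pixels), "distortion" ([k1, k2, p1, p2, k3] as OpenCV has them; the pictures are not rectified), "R" (3x3) and "t" (3): a world point X has camera coordinates R X + t. Camera axes: x right, y down, z forward; pixel columns grow to the right and rows downward; lengths in m; the calibration is good to about 2 mm. A picture is of the moment at which its call begins: read the wrist's pose just before it. camera_model takes no time and is no camera call; for the wrist camera it gives the pose at the moment of the call.
- manip.sign_off(): hands the job in; it is judged then, once.
Trained networks look in the newest picture that a camera, given by its name, has taken for a name from the list of things; names that differ only in an ending like _2 or _b are one class to them, and where a whole thing is asked for, a point or a joint stands for the part that bears it (a point fixed in the world has none). Each returns a list of dicts, best first, with "confidence" (0 to 1); they miss things now and then, are a little off and sometimes report something else, mostly with a low value. They report only what shows in the picture. A call takes as long as a camera call. They do not tell look-alikes from the thing itself.
- manip.recognise(thing, camera): "location" ([x, y, z] in m, in world coordinates, good to about 4 mm: the middle of the surface that is visible of it).
- manip.masks_of(thing, camera): "pixels" (400x640 bool, what is visible of it).
The state is a dict: "t": time; "qpos": joint angles; "joint_vel": joint speeds; "tau": joint torques, N m; "eef_pos": TCP position; "orientation": TCP orientation; "contact_force": force on the tool from outside, world axes, zero at the start; "ft_torque": the same for the moment, N m; "grip_width": finger opening in m; "grip_force": force on a finger pad.
Only numpy, scipy, OpenCV 4.12 (cv2) and the standard library are available. Lean on these libraries where they do the work, as an engineer would, in place of code of your own. Each camera call takes 0.05 s, during which the arm holds its last target. There are 200 camera calls.

## Task

A customer would like to see the silver pepper caster from the showcase. Press gently down on the wooden front rail of the lid (never on the clear pane) until the push catch lets go, take the hand away at once and let the lid spring fully open by itself; then lift the caster out and set it down gently, standing upright, in the middle of the felt pad. Leave the lid standing open and the other silver where it is.

Things in the scene. Friction and masses are not known exactly. Their poses are not given: they have to be found in the camera images.
- case: Oak countertop showcase, fixed: 260 deep (x), 340 wide (y), walls 12 thick and 95 high; the silver stands on its felt floor, 15 above the table. Origin: centre of its underside; x points from the front wall to the back wall where the lid is hinged, y along the front, z up.
- lid (a joint): Angle of the lid, rad: 0 shut and latched, positive as it rises about its hinge (along the case's y, 122 behind the case's origin, 104 above the table); slightly negative when its front is pressed down. Sprung open and damped: unlatched and untouched it rises by itself in about 4 s to its stay at 1.7 and stays there.
- rail_top (a point): Centre of the top face of the lid's front rail: a flat oak strip 42 wide (x), 348 long (y), 14 thick, its top 118 above the table when shut; moves with the lid. Behind it, from 21 behind this point to the hinge, lies the clear pane (4 thick, 5 below the frame's top), not to be pressed. This rail is what is pressed, straight down, to work the catch.
- caster_mid (a point): The pepper caster: tall, round, silver, 77 high; straight body 38 in diameter from 16 to 50 above its foot; foot and collar 41; domed top with a finial; about 0.2 kg. Point on its axis, 38.5 above its foot, z along the axis. It stands on the case's felt floor left or right of the middle, the only tall thing there.
- caster: The same caster; origin at the centre of its foot, z up its axis.
- salt: Open silver salt bowl, 60 across the rim, 34 high, on the felt floor at the other side of the case from the caster. To be left alone. Origin at the centre of its foot.
- pad_top (a point): Centre of the top face of the low felt-topped presentation pad, 170 by 150 and 10 high, fixed on the table to one side of the case; x along its longer side.
- creamer: Silver cream jug with a loop handle, 71 high, belly 64, standing on the round silver salver (200 across, 8 high) on the other side of the case from the pad. To be left alone. Origin at the centre of its foot.
- sugar: Open silver sugar bowl, 68 across, 50 high, on the same salver. To be left alone. Origin at the centre of its foot.
- catch (a point): Push-to-release catch, in a black housing (94 wide, 26 deep, top 91 above the table) inside the front wall's middle; point at its keeper pin. Pressed, the rail gives from about 5 N; after 2.5 to 6.5 of travel (differs, unseen) at 7 to 11 N the catch lets go, 1.5 to 2.5 on is a firm stop. So 14 to 18 N surely frees it; over 25 N damages it. The lid rises only once the hand leaves.
Things that resemble listed ones, but are neither listed nor needed, are in the scene too. Of the things like the part that bears pad_top, leave any that is blue or turquoise; of the rest the larger one is meant.

How it is judged:
By the outcome, as a careful person would: the job done as asked, in the order asked, and still so for the second after the job is handed in, with the robot touching nothing.
It also fails if it takes over 72 s, if anything falls off the work surface, if the arm or the gripper's body presses on something with over 40 N, if the wrist force passes 120 N, or if a joint passes its speed limit or range.

## Working session

There is one attempt and no reset: what is moved stays moved. The work goes in short steps, Python scripts to look and compute and a shell command to move; the robot and the scene stay as the last step left them, time stands still between calls to the robot, and variables do not carry over. Pictures are saved under pics/ and viewed, at most 10 in all, crops included, and the job is handed in when it is done.

```bash
ls; mkdir -p pics
python3 - <<'E'
from cell import manip
import cv2,numpy as np
s=manip.sense();print(s['t'],s['eef_pos'],s['orientation'],s['grip_width'],manip.tcp_to_grasp)
ims=[]
for c in("top","side"):
    im=manip.read_camera(c);ims.append(cv2.cvtColor(im,cv2.COLOR_RGB2BGR))
    m=manip.camera_model(c);print(c,np.round(m['R'],3).tolist(),np.round(m['t'],3),np.round(m['intrinsics'],1).tolist())
    for th in("case","rail_top","caster","salt","pad_top","creamer","sugar","catch"):
        for d in manip.recognise(th,c)[:4]: print(c,th,np.round(d['location'],3),round(d['confidence'],2))
cv2.imwrite('pics/a.png',ims[0]);cv2.imwrite('pics/b.png',ims[1])
print(manip.sense()['t'])
E
```

```text
pics
0.0 [ 0.15180354 -0.58013762  0.23029281] [[-9.67459496e-01 -2.53025360e-01 -5.38921672e-04]
 [-2.53025913e-01  9.67458085e-01  1.65558126e-03]
 [ 1.02480084e-04  1.73806896e-03 -9.99998484e-01]] 0.08521360024897472 0.0187
top [[-0.021, -1.0, 0.003], [-0.996, 0.02, -0.081], [0.081, -0.004, -0.997]] [-0.067  0.486  1.793] [[484.2, 0.0, 318.9], [0.0, 484.2, 196.4], [0.0, 0.0, 1.0]]
top case [0.598 0.051 0.117] 0.93
top rail_top [0.601 0.052 0.113] 0.91
top salt [0.47  0.412 0.076] 0.4
top pad_top [ 0.484 -0.369  0.011] 0.92
top pad_top [ 0.519 -0.568  0.004] 0.92
top pad_top [ 0.239 -0.274  0.01 ] 0.87
top pad_top [ 0.729 -0.34   0.009] 0.85
top creamer [0.468 0.411 0.075] 0.79
top sugar [0.446 0.341 0.026] 0.76
top catch [0.6   0.049 0.116] 0.68
side [[-0.941, -0.339, -0.018], [-0.2, 0.596, -0.778], [0.275, -0.728, -0.628]] [0.456 0.216 1.088] [[371.1, 0.0, 321.1], [0.0, 371.1, 203.6], [0.0, 0.0, 1.0]]
side case [0.583 0.127 0.116] 0.56
side rail_top [0.599 0.082 0.115] 0.83
side pad_top [ 0.726 -0.33   0.012] 0.88
side pad_top [ 0.477 -0.36   0.009] 0.87
side pad_top [ 0.517 -0.557  0.006] 0.73
side pad_top [ 0.242 -0.27   0.008] 0.73
side creamer [0.466 0.427 0.068] 0.63
side creamer [0.582 0.128 0.112] 0.48
side sugar [0.455 0.322 0.037] 0.93
side catch [0.581 0.125 0.111] 0.71
0.9
```

View pics/a.png

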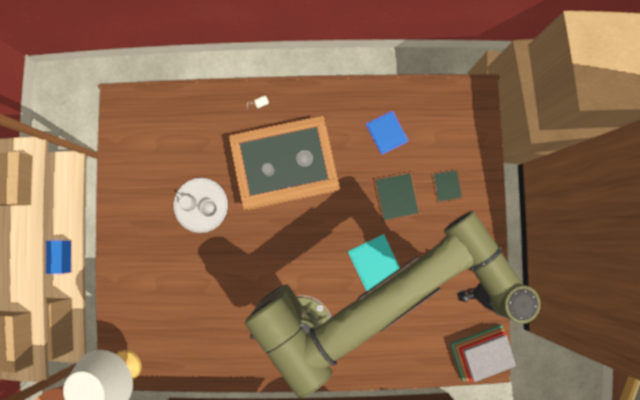

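View pics/b.png

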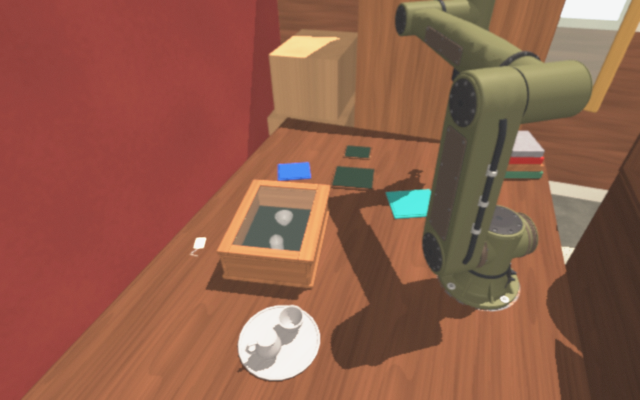

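The top picture shows the case at about (285,163), with its wide front rail on the robot's side. Inside, a small round thing at (268,170) is probably the caster and a larger one at (304,158) the salt. The large dark green pad is at (396,196). A small green pad, a blue one and a turquoise one are decoys. The side picture agrees.

```bash
cat > h.py <<'E'
from cell import manip
import cv2,numpy as np
def ray(c,px,m=None):
    m=m or manip.camera_model(c);K=np.array(m['intrinsics']);R=np.array(m['R']);t=np.array(m['t'])
    u=cv2.undistortPoints(np.array(px,float).reshape(-1,1,2),K,np.array(m['distortion'],float)).reshape(-1,2)
    d=np.c_[u,np.ones(len(u))]@R; return -R.T@t,d/np.linalg.norm(d,axis=1,keepdims=True)
def onz(c,px,z,m=None):
    o,d=ray(c,px,m);return o+d*((z-o[2])/d[:,2])[:,None]
def tri(rs):
    A=0;b=0
    for o,d in rs:
        P=np.eye(3)-np.outer(d,d);A=A+P;b=b+P@o
    return np.linalg.solve(A,b)
def rect(c,th,z,near=None,m=None):
    out=[]
    for q in manip.masks_of(th,c):
        k=q['pixels'].astype(np.uint8);cs,_=cv2.findContours(k,0,cv2.CHAIN_APPROX_NONE)
        ct=max(cs,key=cv2.contourArea).reshape(-1,2);P=onz(c,ct,z,m)[:,:2]
        (cx,cy),(w,h),a=cv2.minAreaRect((P*1000).astype(np.float32));out.append((q['confidence'],round(cx,1),round(cy,1),round(w,1),round(h,1),round(a,1)))
    return out
def save(c,f,box=None,s=1):
    im=cv2.cvtColor(manip.read_camera(c),cv2.COLOR_RGB2BGR)
    if box: im=im[box[1]:box[3],box[0]:box[2]]
    cv2.imwrite(f,cv2.resize(im,None,fx=s,fy=s,interpolation=cv2.INTER_CUBIC))
E
python3 - <<'E'
from h import *
save("top","pics/c.png",(215,105,425,225),3.8)
for th,z in(("case",.118),("rail_top",.118),("pad_top",.01)):
  for r in rect("top",th,z):print("top",th,r)
save("side","pics/d.png",(215,130,425,285),3.8)
for th,z in(("case",.118),("rail_top",.118),("pad_top",.01)):
  for r in rect("side",th,z):print("side",th,r)
for z in(.03,.06,.09): print(onz("top",[[268,170],[304,158]],z),onz("side",[[276,242],[284,217]],z))
E
```

```text
top case (0.58, 600.1, 48.0, 280.2, 344.9, 10.7)
top pad_top (0.95, 728.4, -341.3, 138.7, 118.7, 24.5)
top pad_top (0.87, 515.8, -566.9, 122.9, 107.7, 7.2)
top pad_top (0.66, 236.8, -280.8, 155.4, 149.3, 25.1)
top pad_top (0.56, 478.7, -371.0, 170.1, 151.3, 10.2)
top pad_top (0.4, 471.6, 429.0, 81.3, 63.1, 79.6)
side case (0.74, 586.2, 92.0, 289.8, 445.8, 11.6)
side case (0.57, 599.5, 54.0, 274.0, 358.7, 11.1)
side rail_top (0.75, 599.7, 53.9, 274.4, 357.9, 11.3)
side pad_top (0.9, 723.0, -333.2, 131.8, 121.0, 25.8)
side pad_top (0.89, 515.6, -558.5, 117.1, 110.2, 9.2)
side pad_top (0.78, 231.1, -276.4, 166.0, 154.2, 24.7)
side pad_top (0.58, 478.7, -364.3, 168.0, 165.8, 9.2)
[[ 0.58680417  0.11121673  0.03      ]
 [ 0.62931819 -0.02453242  0.03      ]] [[ 0.60533427  0.08403142  0.03      ]
 [ 0.63107548 -0.03448807  0.03      ]]
[[ 0.58264152  0.10819922  0.06      ]
 [ 0.6244458  -0.02528369  0.06      ]] [[ 0.58969581  0.11055673  0.06      ]
 [ 0.6145068  -0.00367978  0.06      ]]
[[ 0.57847887  0.10518171  0.09      ]
 [ 0.6195734  -0.02603495  0.09      ]] [[0.57405735 0.13708204 0.09      ]
 [0.59793812 0.0271285  0.09      ]]
```

View pics/c.png

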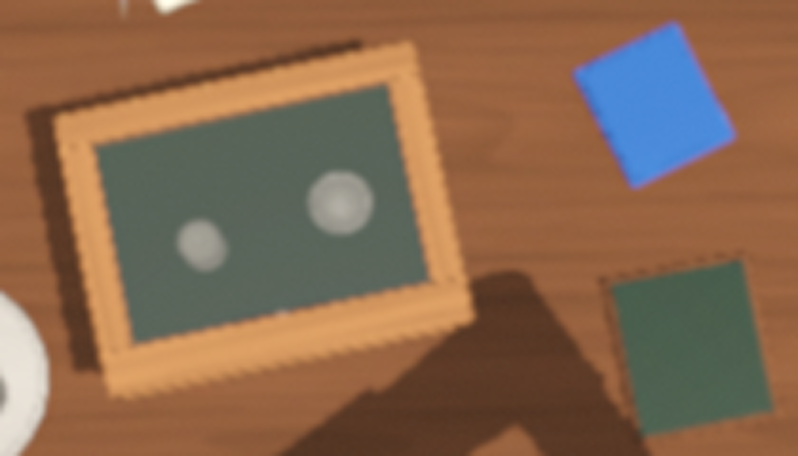

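The crop shows the lid's outer corners at crop pixels (113,397), (473,322), (413,42) and (56,118), with the wide rail at the bottom facing the robot. The caster is at (202,245) and the salt at (340,203). I'll move above the rail with the fingers shut and look with the wrist camera.

```bash
python3 -m inch '[-0.85,0.976,-0.14,0,0,0.022,0,-0.85,0.976,-0.14,0,0,0.022,0,-0.85,0.976,-0.14,0,0,0.022,0,-0.85,0.976,-0.14,0,0,0.022,0,-0.85,0.976,-0.14,0,0,0.022,0,-0.85,0.976,-0.14,0,0,0.022,0,-0.85,0.976,-0.14,0,0,0.022,0,-0.85,0.976,-0.14,0,0,0.022,0,-0.85,0.976,-0.14,0,0,0.022,0,-0.85,0.976,-0.14,0,0,0.022,0]'
python3 - <<'E'
from h import *
cr=np.array([[113,397],[473,322],[413,42],[56,118],[131,345],[430,283],[202,245],[340,203]])/3.8+[215,105]
print(np.round(onz("top",cr,.118),3))
s=manip.sense();print(s['eef_pos'],s['orientation'].tolist() if hasattr(s['orientation'],'tolist') else s['orientation'],s['t'])
E
```

```text
t: 2.55
eef_pos: [0.4285, -0.0217, 0.2993]
orientation: [[-0.982, -0.186, 0.002], [-0.186, 0.982, 0.001], [-0.002, 0.0, -1.0]]
contact_force: [1.3, -0.5, 0.7]
grip_width: 0.0
grip_force: 0.0
[[ 0.435  0.187  0.118]
 [ 0.499 -0.15   0.118]
 [ 0.767 -0.1    0.118]
 [ 0.701  0.24   0.118]
 [ 0.484  0.169  0.118]
 [ 0.536 -0.111  0.118]
 [ 0.576  0.102  0.118]
 [ 0.613 -0.028  0.118]]
[ 0.42850349 -0.02169196  0.29931308] [[-0.9824686222397393, -0.18642116742379383, 0.001598327468946582], [-0.1864203396792688, 0.9824698621328157, 0.0006534176244281351], [-0.001692119444420272, 0.00034400156353936077, -0.9999985091962437]] 2.55
```

Run:
```python
from h import *
m=manip.camera_model("wrist");R=np.array(m['R']);print(-R.T@m['t'],R.round(2).tolist(),manip.sense()['eef_pos'])
save("wrist","pics/w1.png",None,1)
for th in("rail_top","caster","salt"):
  for d in manip.recognise(th,"wrist")[:2]:print(th,np.round(d['location'],3),d['confidence'])
```

```text
[ 0.35990694 -0.03621368  0.44133234] [[-0.19, 0.98, 0.0], [0.94, 0.18, 0.28], [0.27, 0.05, -0.96]] [ 0.42850349 -0.02169196  0.29931308]
rail_top [0.507 0.061 0.115] 0.86
caster [0.504 0.061 0.114] 0.71
salt [0.472 0.4   0.061] 0.34
```

View pics/w1.png

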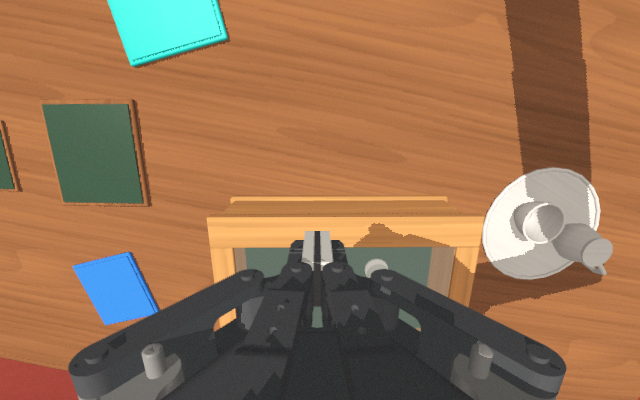

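The wrist picture shows the rail front edge from (208,218) to (486,218) and its inner edge at row 247. The green pad's corners are at (43,104), (129,101), (143,205) and (62,205).

Run:
```python
from h import *
print(onz("wrist",[[208,218],[486,218],[347,217.5],[347,247]],.118).round(4))
for th in("rail_top",):
  print(rect("wrist",th,.118))
p=onz("wrist",[[43,104],[129,101],[143,205],[62,205]],.01);print(p.round(3),p.mean(0))
s=manip.sense();R=np.array(s['orientation']);print(s['eef_pos'],s['t'],s['contact_force'])
print((R.T@(np.array([.488,.022,.14])-s['eef_pos'])/.5).round(4))
```

```text
[[ 0.5026 -0.1471  0.118 ]
 [ 0.438   0.1914  0.118 ]
 [ 0.4696  0.021   0.118 ]
 [ 0.5084  0.0297  0.118 ]]
[(0.67, 529.8, 29.8, 133.8, 345.6, 10.6)]
[[ 0.414 -0.451  0.01 ]
 [ 0.387 -0.318  0.01 ]
 [ 0.548 -0.293  0.01 ]
 [ 0.574 -0.43   0.01 ]] [ 0.48084034 -0.37314676  0.01      ]
[ 0.42800233 -0.02386999  0.2985294 ] 2.8 [ 0.35187328 -0.81048758 -0.64927699]
[-0.1351  0.0678  0.317 ]
```

```bash
python3 -m inch '[-0.138,0.071,0.2,0,0,0,0,-0.138,0.071,0.25,0,0,0,0,-0.138,0.071,0.322,0,0,0,0,-0.138,0.071,0.322,0,0,0,0,-0.138,0.071,0.322,0,0,0,0]'
```

```text
t: 3.42
eef_pos: [0.4902, 0.0227, 0.1407]
orientation: [[-0.983, -0.184, 0.004], [-0.184, 0.983, -0.0], [-0.004, -0.001, -1.0]]
contact_force: [0.3, 0.8, 1.0]
grip_width: -0.0001
grip_force: 0.0
```

```bash
python3 -m inch '[0,0,0.015,0,0,0,0,0,0,0.03,0,0,0,0,0,0,0.03,0,0,0,0,0,0,0.03,0,0,0,0]'; python3 -m inch '[0,0,0.004,0,0,0,0,0,0,0.008,0,0,0,0,0,0,0.008,0,0,0,0]'
```

```text
t: 3.92
eef_pos: [0.4894, 0.0238, 0.1228]
orientation: [[-0.983, -0.186, 0.0], [-0.186, 0.983, 0.0], [-0.0, 0.0, -1.0]]
contact_force: [0.3, -0.4, 0.2]
grip_width: -0.0
grip_force: 0.0
t: 4.3
eef_pos: [0.4893, 0.0238, 0.1185]
orientation: [[-0.983, -0.186, -0.0], [-0.186, 0.983, 0.0], [0.0, 0.0, -1.0]]
contact_force: [-0.1, 0.5, 1.2]
grip_width: 0.0003
grip_force: 0.0
```

```bash
python3 -m inch '[0,0,0.003,0,0,0,0,0,0,0.003,0,0,0,0]' | egrep 'pos|contact'; python3 -m inch '[0,0,0.003,0,0,0,0,0,0,0.003,0,0,0,0]'| egrep 'pos|contact'
```

```text
eef_pos: [0.4893, 0.0238, 0.1175]
contact_force: [-3.4, 1.4, 5.0]
eef_pos: [0.4892, 0.0238, 0.1162]
contact_force: [-3.9, 0.8, 6.3]
```

```bash
python3 -m inch '[0,0,0.003,0,0,0,0,0,0,0.003,0,0,0,0]' | egrep 'pos|contact'; python3 -m inch '[0,0,0.002,0,0,0,0,0,0,0.002,0,0,0,0]'| egrep 'pos|contact'
```

```text
eef_pos: [0.4892, 0.0238, 0.1152]
contact_force: [-5.3, 0.1, 8.4]
eef_pos: [0.4892, 0.0238, 0.1146]
contact_force: [-6.9, -0.2, 9.8]
```

```bash
python3 -m inch '[0,0,0.002,0,0,0,0,0,0,0.002,0,0,0,0]'| egrep 'pos|contact'
```

```text
eef_pos: [0.4892, 0.0238, 0.1137]
contact_force: [-6.0, 0.2, 10.6]
```

```bash
python3 -m inch '[0,0,0.002,0,0,0,0,0,0,0.002,0,0,0,0]'| egrep 'pos|contact'
```

```text
eef_pos: [0.4892, 0.0237, 0.1128]
contact_force: [-7.2, 0.8, 11.5]
```

```bash
python3 -m inch '[0,0,0.002,0,0,0,0,0,0,0.002,0,0,0,0]'| egrep 'pos|contact'
```

```text
eef_pos: [0.4892, 0.0237, 0.1119]
contact_force: [-8.0, 1.5, 11.0]
```

```bash
python3 -m inch '[0,0,0.002,0,0,0,0,0,0,0.002,0,0,0,0]'| egrep 'pos|contact'
```

```text
eef_pos: [0.4892, 0.0237, 0.1115]
contact_force: [-11.2, 2.0, 15.0]
```

```bash
python3 -m inch '[0,0,0.001,0,0,0,0,0,0,0.001,0,0,0,0]'| egrep 'pos|contact'
```

```text
eef_pos: [0.4892, 0.0237, 0.1114]
contact_force: [-11.1, 1.3, 17.1]
```

```bash
python3 -m inch '[0.02,0,-0.12,0,0,0,0,0.1,0,-0.22,0,0,0,0,0.2,0,-0.3,0,0,0,0,0.24,0,-0.4,0,0,0,0,0.24,0,-0.4,0,0,0,1,0.24,0,-0.4,0,0,0,1]'
python3 - <<'E'
from h import *
for i in range(64): manip.read_camera("side")
print(manip.sense()['t'])
save("top","pics/t2.png",(215,45,425,225),3.3)
for th in("caster","caster_mid","salt"):
  for d in manip.recognise(th,"top")[:2]:print("top",th,np.round(d['location'],3),d['confidence'])
save("side","pics/s2.png",(190,110,350,300),3.1)
for th in("caster","caster_mid","salt"):
  for d in manip.recognise(th,"side")[:2]:print("side",th,np.round(d['location'],3),d['confidence'])
a=cv2.imread('pics/t2.png');b=cv2.imread('pics/s2.png');h=max(a.shape[0],b.shape[0])
a=cv2.copyMakeBorder(a,0,h-a.shape[0],0,0,0);b=cv2.copyMakeBorder(b,0,h-b.shape[0],0,0,0)
j=np.hstack([a,b]);f=min(800/j.shape[1],600/j.shape[0]);print(f,a.shape,b.shape);cv2.imwrite('pics/j2.png',cv2.resize(j,None,fx=f,fy=f))
E
```

```text
t: 7.3
eef_pos: [0.3714, 0.0019, 0.3079]
orientation: [[-0.983, -0.186, -0.0], [-0.186, 0.983, 0.001], [0.0, 0.001, -1.0]]
contact_force: [-0.2, -0.6, -0.2]
grip_width: 0.0355
grip_force: 0.0
10.5
top caster [0.469 0.409 0.074] 0.25
top caster_mid [0.583 0.107 0.082] 0.69
top salt [ 0.628 -0.02   0.038] 0.69
side caster_mid [0.579 0.124 0.061] 0.67
side salt [ 0.629 -0.036  0.04 ] 0.54
0.6728343145500421 (594, 693, 3) (594, 496, 3)
```

View pics/j2.png

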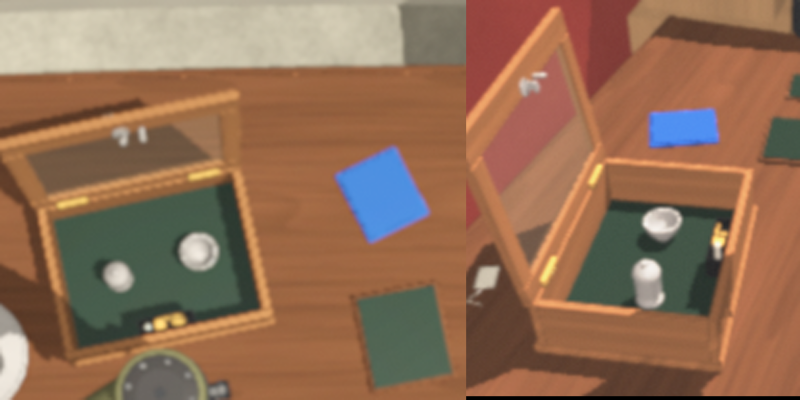

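The lid stands fully open. The caster, the tall one at joint-picture pixels (118,277) and (648,283), is on the left, and the salt is on the right. I'll fit the caster's silhouette in every view.

```bash
cat >> h.py <<'E'
from scipy.optimize import minimize
def sil(p,m,hs=((0,20.5),(8,20.5),(16,19),(50,19),(55,20.5),(65,15),(72,7),(77,3))):
    a=np.linspace(0,2*np.pi,24,endpoint=False)
    X=np.concatenate([np.c_[p[0]+r/1e3*np.cos(a),p[1]+r/1e3*np.sin(a),np.full(24,p[2]+h/1e3)] for h,r in hs])
    q=cv2.projectPoints(X,cv2.Rodrigues(np.array(m['R'],float))[0],np.array(m['t'],float),np.array(m['intrinsics']),np.array(m['distortion'],float))[0]
    im=np.zeros((1600,2560),np.uint8);cv2.fillConvexPoly(im,cv2.convexHull((q*4+1.5).astype(np.int32)),1)
    return cv2.resize(im.astype(np.float32),(640,400),interpolation=cv2.INTER_AREA)
def fit(ms,p0,fixz=None):
    def c(v):
        p=[v[0],v[1],v[2] if fixz is None else fixz]
        return sum(1-np.minimum(s,k).sum()/np.maximum(s,k).sum() for m,k in ms for s in [sil(p,m)])/len(ms)
    s0=np.array(p0,float);sx=np.vstack([s0]+[s0+d for d in np.eye(3)*.008])
    if fixz is not None: s0=s0[:2];sx=np.vstack([s0,s0+[.008,0],s0+[0,.008]])
    r=minimize(c,s0,method='Nelder-Mead',options=dict(initial_simplex=sx,maxiter=80,xatol=2e-4,fatol=1e-4));return r.x.round(4),round(r.fun,3)
def mask(c,th,near,z=.05):
    m=manip.camera_model(c);best=None
    for q in manip.masks_of(th,c):
        k=q['pixels'];ys,xs=np.nonzero(k);g=onz(c,[[xs.mean(),ys.mean()]],z,m)[0]
        d=np.linalg.norm(g[:2]-near)
        if d<.05 and (best is None or d<best[0]): best=(d,k.astype(np.float32),k.sum(),q['confidence'])
    if best is None: print(c,"none");return None
    print(c,best[0].round(3),best[2],best[3]);return (m,best[1])
E
python3 - <<'E'
from h import *
ms=[]
for c in("top","side","wrist"):
    manip.read_camera(c);k=mask(c,"caster_mid",[.585,.11])
    if k:ms.append(k);print(fit([k],[.585,.11,.015],.015))
print(fit(ms,[.585,.11,.02]),fit(ms,[.585,.11,.02],.015))
s=manip.sense();print(s['t'],s['eef_pos'],s['grip_width'])
E
```

```text
top 0.005 117 0.68
(array([0.59  , 0.1104]), np.float64(0.092))
side 0.008 287 0.66
(array([0.586 , 0.1139]), np.float64(0.076))
wrist 0.002 868 0.88
(array([0.5901, 0.111 ]), np.float64(0.081))
(array([0.5891, 0.1108, 0.0136]), np.float64(0.101)) (array([0.5889, 0.1107]), np.float64(0.106))
11.2 [0.37138065 0.00154487 0.3085164 ] 0.0856027098959278
```

```bash
python3 -m inch '[-0.468,0.134,0.1,0,0,0,1,-0.468,0.134,0.217,0,0,0,1,-0.468,0.134,0.217,0,0,0,1,-0.468,0.134,0.217,0,0,0,1,-0.468,0.134,0.217,0,0,0,1,-0.468,0.134,0.217,0,0,0,1,-0.468,0.134,0.217,0,0,0,1]'
python3 - <<'E'
from h import *
manip.read_camera("top");save("wrist","pics/w2.png")
k=mask("wrist","caster_mid",[.589,.111])
if k:print(fit([k],[.589,.111,.015],.015))
s=manip.sense();print(s['t'],s['eef_pos'],s['grip_width'])
E
```

```text
t: 12.08
eef_pos: [0.5888, 0.1106, 0.2011]
orientation: [[-0.983, -0.186, 0.001], [-0.186, 0.983, 0.0], [-0.001, 0.0, -1.0]]
contact_force: [-0.7, 0.3, -0.5]
grip_width: 0.0852
grip_force: 0.0
wrist 0.001 1499 0.83
(array([0.589 , 0.1103]), np.float64(0.03))
12.225 [0.58868673 0.11062425 0.20165742] 0.08534852960639569
```

View pics/w2.png

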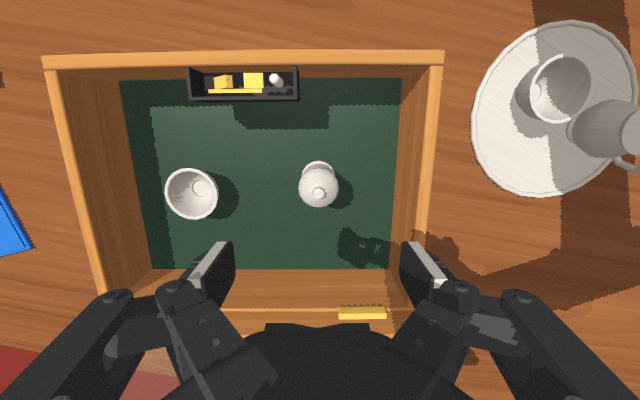

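The wrist picture shows the caster upright and centred between the fingers at (319,185). The salt, at (192,193), is clear of them. I'll descend and close.

```bash
python3 -m inch '[0,0,0.1,0,0,0,1,0,0,0.2,0,0,0,1,0,0,0.27,0,0,0,1,0,0,0.32,0,0,0,1,0,0,0.348,0,0,0,1,0,0,0.348,0,0,0,1,0,0,0.348,0,0,0,1]' | egrep 'pos|contact'; python3 -m inch '[0,0,0,0,0,0,0.2,0,0,0,0,0,0,0.2,0,0,0,0,0,0,0.2,0,0,0,0,0,0,0.2,0,0,0,0,0,0,0.2,0,0,0,0,0,0,0.2,0,0,0,0,0,0,0.2,0,0,0,0,0,0,0.2]' 30
```

```text
eef_pos: [0.5897, 0.1111, 0.0278]
contact_force: [-0.0, -0.3, 0.6]
t: 14.1
eef_pos: [0.5892, 0.1111, 0.0266]
orientation: [[-0.983, -0.186, 0.001], [-0.186, 0.983, 0.0], [-0.001, 0.0, -1.0]]
contact_force: [-1.7, 1.8, 5.4]
grip_width: 0.0374
grip_force: 30.7
```

```bash
python3 -m inch '[0,0,-0.02,0,0,0,0.2,0,0,-0.06,0,0,0,0.2,0,0,-0.12,0,0,0,0.2,0,0,-0.2,0,0,0,0.2,0,0,-0.28,0,0,0,0.2,0,0,-0.34,0,0,0,0.2,0,0,-0.34,0,0,0,0.2]';python3 - <<'E'
from h import *
save("wrist","pics/w3.png");ms=[]
for c in("top","side"):
    manip.read_camera(c)
    for r in rect(c,"pad_top",.01):print(c,r)
manip.read_camera("wrist")
for r in rect("wrist","pad_top",.01):print("w",r)
s=manip.sense();R=np.array(s['orientation']);print(s['t'],s['eef_pos'],s['contact_force'],(R.T@(np.array([.479,-.370,.2])-s['eef_pos'])/.5).round(4))
E
```

```text
t: 14.98
eef_pos: [0.59, 0.1109, 0.2001]
orientation: [[-0.983, -0.185, 0.006], [-0.185, 0.983, 0.002], [-0.006, 0.001, -1.0]]
contact_force: [-0.1, -0.2, -2.6]
grip_width: 0.0374
grip_force: 30.5
top (0.98, 517.2, -566.9, 116.7, 103.2, 8.4)
top (0.73, 230.0, -284.1, 167.9, 148.5, 24.6)
top (0.73, 725.7, -341.5, 139.8, 122.3, 26.0)
top (0.58, 480.1, -371.6, 169.5, 151.8, 9.9)
side (0.83, 723.0, -334.2, 136.4, 128.0, 29.0)
side (0.71, 228.5, -275.2, 172.5, 159.4, 24.7)
side (0.69, 515.3, -556.1, 118.3, 111.0, 13.9)
side (0.62, 479.1, -369.3, 171.8, 154.9, 7.8)
w (0.56, 736.3, -272.9, 36.8, 89.4, 82.1)
15.325 [0.58844737 0.11067083 0.19471531] [-0.27577057 -0.3687567  -2.71037648] [ 0.3935 -0.904  -0.0094]
```

View pics/w3.png

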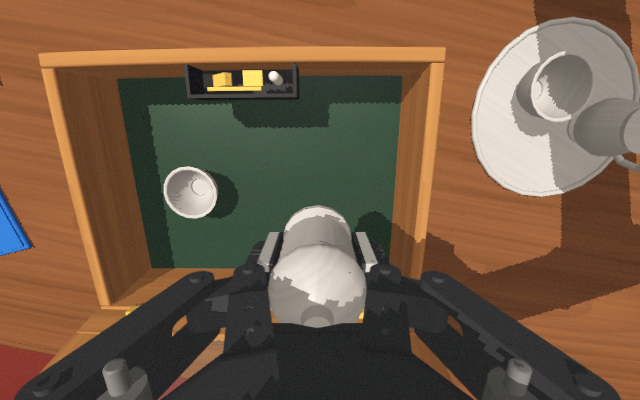

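The wrist picture shows the caster held upright and the salt still in its place at (190,192). I'll carry it to the pad, whose centre is about (0.4795,-0.3705).

```bash
python3 -m inch '[0.03,-0.07,0,0,0,0,0.2,0.07,-0.16,0,0,0,0,0.2,0.11,-0.26,0,0,0,0,0.2,0.16,-0.37,0,0,0,0,0.2,0.21,-0.48,0,0,0,0,0.2,0.26,-0.59,0,0,0,0,0.2,0.3,-0.69,0,0,0,0,0.2,0.34,-0.79,0,0,0,0,0.2,0.37,-0.86,0,0,0,0,0.2,0.3935,-0.904,0,0,0,0,0.2]'; python3 -m inch '[0,0,0.08,0,0,0,0.2,0,0,0.16,0,0,0,0.2,0,0,0.2,0,0,0,0.2,0,0,0.2,0,0,0,0.2]'
python3 - <<'E'
from h import *
save("wrist","pics/w4.png")
for r in rect("wrist","pad_top",.01):print("w",r)
s=manip.sense();R=np.array(s['orientation']);print(s['t'],s['eef_pos'],s['contact_force'],s['grip_width'],(R.T@(np.array([.4795,-.3705,.0218])-s['eef_pos'])/.5).round(4))
E
```

```text
t: 16.58
eef_pos: [0.4784, -0.3716, 0.195]
orientation: [[-0.983, -0.184, -0.002], [-0.184, 0.983, 0.001], [0.001, 0.001, -1.0]]
contact_force: [0.3, 0.1, -1.6]
grip_width: 0.0373
grip_force: 30.7
t: 17.08
eef_pos: [0.4787, -0.3695, 0.0946]
orientation: [[-0.983, -0.186, -0.003], [-0.186, 0.983, 0.001], [0.003, 0.002, -1.0]]
contact_force: [0.8, 0.5, -2.1]
grip_width: 0.0373
grip_force: 30.7
w (0.83, 316.4, -264.2, 26.1, 129.8, 12.4)
w (0.73, 518.8, -568.4, 117.5, 105.2, 8.5)
w (0.59, 472.4, -375.3, 150.8, 149.6, 10.2)
17.175 [ 0.48017073 -0.3703761   0.09785021] [ 0.3809727   0.26335676 -1.50010019] 0.037564938640743034 [0.0016 0.0003 0.1521]
```

View pics/w4.png

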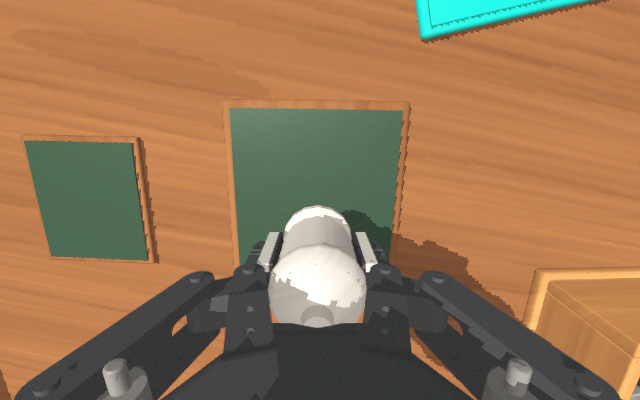

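```bash
python3 - <<'E'
from h import *
p=onz("wrist",[[225,101],[409,102]],.01);e=p.mean(0);d=p[1]-p[0];w=np.linalg.norm(d);n=np.array([d[1],-d[0],0])/w;print(p.round(4),w,e,e+n*.085,e-n*.085)
E
python3 -m inch '[0,0,0.05,0,0,0,0.2,0,0,0.09,0,0,0,0.2,0,0,0.12,0,0,0,0.2,0,0,0.13,0,0,0,0.2,0,0,0.13,0,0,0,0.2,0,0,0.13,0,0,0,0.2]' | egrep 'pos|contact'
```

```text
[[ 0.4132 -0.4581  0.01  ]
 [ 0.3871 -0.316   0.01  ]] 0.14449786478469093 [ 0.40018178 -0.38706083  0.01      ] [ 0.48378732 -0.37172741  0.01      ] [ 0.31657624 -0.40239426  0.01      ]
eef_pos: [0.4799, -0.3701, 0.0319]
contact_force: [-0.1, 0.1, -2.0]
```

```bash
python3 -m inch '[-0.002,0.0,0.008,0,0,0,0.2,-0.002,0,0.014,0,0,0,0.2,-0.002,0,0.014,0,0,0,0.2]' | egrep 'pos|contact'; python3 -m inch '[0,0,0.002,0,0,0,0.2,0,0,0.002,0,0,0,0.2]' | egrep 'pos|contact'
```

```text
eef_pos: [0.4801, -0.3695, 0.0235]
contact_force: [-0.1, 0.1, -1.8]
eef_pos: [0.4804, -0.3696, 0.023]
contact_force: [-0.6, 0.4, -3.2]
```

```bash
python3 -m inch '[0,0,0.002,0,0,0,0.2,0,0,0.002,0,0,0,0.2]' | egrep 'pos|contact'
```

```text
eef_pos: [0.4804, -0.3696, 0.0219]
contact_force: [0.0, 0.3, -1.8]
```

```bash
python3 -m inch '[0,0,0.002,0,0,0,0.2,0,0,0.002,0,0,0,0.2]' | egrep 'pos|contact'
```

```text
eef_pos: [0.4805, -0.3697, 0.0216]
contact_force: [-2.2, 1.5, 2.0]
```

```bash
python3 -m inch '[0,0,0.001,0,0,0,0.2,0,0,0.001,0,0,0,0.2]' | egrep 'pos|contact'
```

```text
eef_pos: [0.4805, -0.3697, 0.0216]
contact_force: [-3.6, 3.4, 5.1]
```

It stands on the felt. I'll release it and rise.

```bash
python3 -m inch '[0,0,-0.0007,0,0,0,0.2,0,0,-0.0007,0,0,0,0.46,0,0,-0.0007,0,0,0,0.5,0,0,-0.0007,0,0,0,0.7,0,0,-0.0007,0,0,0,1,0,0,-0.0007,0,0,0,1,0,0,-0.0007,0,0,0,1,0,0,-0.0007,0,0,0,1]' | egrep 'pos|contact|grip'; python3 -m inch '[0,0,-0.02,0,0,0,1,0,0,-0.08,0,0,0,1,0,0,-0.18,0,0,0,1,0,0,-0.28,0,0,0,1,0,0,-0.34,0,0,0,1,0.1,0,-0.38,0,0,0,1,0.1,0,-0.38,0,0,0,1]'
python3 - <<'E'
from h import *
for c,b in(("top",(215,45,425,225)),("side",(190,110,400,300))):
    save(c,f"pics/{c}5.png",b,1.9)
a,b=[cv2.imread(f'pics/{c}5.png') for c in("top","side")]
h=max(a.shape[0],b.shape[0]);cv2.imwrite('pics/j5.png',np.hstack([cv2.copyMakeBorder(x,0,h-x.shape[0],0,0,0) for x in(a,b)]))
for c in("side","wrist"):
    manip.read_camera(c)
    k=mask(c,"caster_mid",[.48,-.37])
    if k:print(fit([k],[.48,-.37,.01],.01))
    for r in rect(c,"pad_top",.01):print(r)
print(manip.sense()['t'])
E
```

```text
eef_pos: [0.4804, -0.3696, 0.0208]
contact_force: [-0.1, 1.0, -0.0]
grip_width: 0.0852
grip_force: 0.0
t: 21.18
eef_pos: [0.4302, -0.3802, 0.2151]
orientation: [[-0.983, -0.184, 0.005], [-0.184, 0.983, -0.003], [-0.004, -0.004, -1.0]]
contact_force: [0.2, -0.3, -0.7]
grip_width: 0.0854
grip_force: 0.0
side 0.008 127 0.47
(array([ 0.4803, -0.3747]), np.float64(0.318))
(0.96, 477.4, -364.9, 168.1, 156.8, 10.1)
(0.88, 516.7, -556.2, 119.8, 114.2, 9.0)
(0.87, 723.1, -333.3, 130.8, 121.6, 25.3)
wrist 0.003 1356 0.58
(array([ 0.4806, -0.3713]), np.float64(0.062))
(0.92, 256.6, -274.8, 116.8, 148.4, 24.1)
(0.87, 515.8, -566.7, 117.5, 103.8, 8.4)
(0.83, 479.5, -373.5, 170.4, 147.9, 9.8)
(0.49, 649.7, -335.2, 11.8, 36.4, 24.3)
21.575
```

View pics/j5.png

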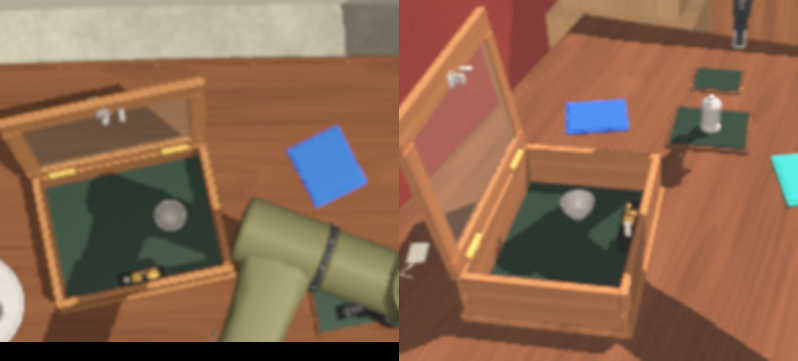

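The caster stands upright on the large green pad at side-crop pixel (711,115), within about 3 mm of the measured centre. The lid is open, the salt is in its place and the arm is clear, so I'll hand in.

```bash
python3 -c "
from cell import manip
print(manip.sign_off())"
```

```text
the job is handed in; nothing more can be done
None
```

The caster stands upright within about 3 mm of the felt pad's measured centre; the lid stands open, the rest of the silver was not touched, and the job was handed in at about 22 s of the 72 s allowed.

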